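Wedge the forming stake tight in its holder

TASK

The steel forming stake is loose in its bench holder. Take the thick wooden wedge from the rack, stand it loosely, tip down, in the V-shaped gap beside the stake and let go of it, then tap or press its head down with the closed fingers until it is tight and will go no further. Leave the thin wedge hanging in the rack.

Things in the scene. Friction and masses are not known exactly. Their poses are not given: they have to be found in the camera images.
- wedge: Thick pale wood wedge, 0.1 kg, hung tip down in the rack. Origin: centre of its tip; z up, x thickness, y width; both x sides alike. Blade 95 long, 30 in y, 8 (tip) to 31 in x. Block head 36 x 50 (y) x 40 high (z 95 to 135), shoulders hang on two rails along x (tops 112 above table, 14 wide, 37 apart). Grip the head across y; lift 100+. The rack's three pieces hang 65 apart in x, any order. (mm)
- thin_wedge: The thin wedge, pale wood, hanging in the same rack, not wanted: as long, wide and high as the thick one, but the blade is only 6 to 11 mm thick and the head 14 mm (x) by 50 mm (y) by 40 mm. The rack's third piece is a round wooden punch, also not wanted. Origin: centre of the lower tip; axes as for the thick wedge.
- gap (a point): Mouth centre of the V gap in the dark wood holder (fixed), level with its top, 95 mm above the table. x across the gap to the stake, y along it. Mouth 24 mm (x) by 70 mm (y), y ends open; faces lean 7 deg each like the wedge's. Wedge x goes along this x; it slips in by itself to tip 30, head top 165 mm above table; home is 18 mm lower. Stake: steel dome, 42 mm wide, top at 127 mm, at x +55 mm.
- stake (a joint): Slide of the stake and its dark wooden foot (the gap's +x face) along the gap's +x, in m: 0 loose, 0.0045 hard against the stop. A rubber pad pushes it back with about 2 N at first, 4.5 N at the stop, so driving the wedge takes 5 to 20 N downward, then it stops hard; its shoulders are then still 12 mm above the holder. Let go, the wedge stays jammed.
Mind the look-alikes: they are no part of the job. What is shaped like the wedge but green is not meant.

How it is judged:
On the way:
1. the thick wedge stands in the gap, let go, with the stake still loose (z of wedge in the frame of gap below -0.045 m and x of wedge in the frame of gap between -0.012 and 0.012 m and y of wedge in the frame of gap between -0.02 and 0.02 m and contact force between the fingers and wedge below 0.1 N and value of joint stake below 0.0028 m), for 0.2 s.
At the end, for the whole second after the job is handed in: The thick wedge stands jammed in the gap at rest, within 10 degrees of upright, its tip within 12 mm across and 20 mm along the gap of the gap's centre and at least 70 mm below the mouth, holding the stake's foot at least 3 mm (of 4.5 mm) towards its stop (value of joint stake above 0.003 m and z of wedge in the frame of gap below -0.07 m and x of wedge in the frame of gap between -0.012 and 0.012 m and y of wedge in the frame of gap between -0.02 and 0.02 m and angle between wedge's own z axis and vertical below 0.18 rad and linear speed of wedge below 0.02 m/s); the robot touches nothing.
It fails at once if the thin wedge is taken from the rack or displaced by more than 30 mm (distance of thin_wedge from where it was at the start of the episode above 0.03 m).
It also fails if it takes over 54 s, if anything falls off the work surface, if the arm or the gripper's body presses on something with over 40 N, if the wrist force passes 120 N, or if a joint passes its speed limit or range.

ROBOT

A 7-joint arm with a two-finger parallel gripper is mounted at the origin on the work surface. World frame = base frame: x ahead of the robot, y to its left, z up, the work surface at z = 0. Lengths are in m, angles in rad, forces in N, time in s.
With the tool pointing down it reaches from about 0.35 to 0.9 m from the base axis. Payload 8.1 kg.
Tool frame: the origin (TCP) lies midway between the tips of the shut fingers; the grasp point (between the pads) lies 19 mm behind it; z points along the fingers, y is the line along which they close (so a half turn about z gives the same grasp; the last joint's range is limited). The gripper opens to 92 mm and grips with 3 to 60 N. Pads are 19 mm wide; open, the fingers measure 130 mm over their backs; the gripper's body (75 mm by 190 mm) begins 47 mm behind the grasp point.
Start: joints at [-1.274, 0.434, 0.025, 1.573, -0.012, 1.134, -0.075], TCP at [0.243, 0.576, 0.204] pointing down, gripper open.
Joint ranges: [-2.62, 2.62], [-0.44, 2.09], [-1.27, 1.32], [0.08, 2.57], [-1.32, 4.46], [0.12, 2], [-2.74, 2.74]. Speed limits (rad/s): [2.22, 2.22, 3.01, 3.01, 3.14, 3.14, 3.14].

INTERFACE

Orientations are given as a unit quaternion [w, x, y, z].
In Python, from cell import r gives the robot as it stands. Calls block until the motion is done:
- r.reach(position, orientation): joint-space move of the TCP to a pose.
- r.move_linear(position, rot=None, v=0.15): straight line of the TCP; rot=None keeps the orientation; v is the mean speed in m/s.
- r.move_j(angles): joint-space move.
- r.move_gripper(opening, force=None): finger opening in m; force is the grip in N (None keeps the last); returns when the fingers have stopped.
- r.dwell(seconds).
- r.ik(position, orientation): joint angles nearest the present ones, or None.
- r.state(): the state.
- r.read_camera(name): name is "scene" or "top"; returns the picture (480x640x3 uint8, red, green, blue); there is no depth.
- r.calibration(name): a dict with "fx", "fy", "cx", "cy" (pixels), "D" ([k1, k2, p1, p2, k3] as OpenCV has them; the pictures are not rectified), "T" (4x4, takes a point from camera to world coordinates). Camera axes: x right, y down, z forward; pixel columns grow to the right and rows downward; lengths in m; the calibration is good to about 2 mm. A picture is of the moment at which its call begins. calibration takes no time and is no camera call.
A pose or a line that the arm cannot do raises r.PlanningError and nothing moves.
- r.sign_off(): hands the job in; it is judged then, once.
Trained networks look in the newest picture that a camera, given by its name, has taken for a name from the list of things; names that differ only in an ending like _2 or _b are one class to them, and where a whole thing is asked for, a point or a joint stands for the part that bears it (a point fixed in the world has none). Each returns a list of dicts, best first, with "confidence" (0 to 1); they miss things now and then, are a little off and sometimes report something else, mostly with a low value. They report only what shows in the picture. A call takes as long as a camera call. They do not tell look-alikes from the thing itself.
- r.find_in(name, camera): "extent" ([left, top, right, bottom] in pixels, round what is visible of it).
- r.place_of(name, camera): "at" ([column, row] in pixels: a listed point, or the origin of a listed thing).
The state is a dict: "t": time; "joint_positions": joint angles; "joint_vel": joint speeds; "joint_torque": joint torques, N m; "tool_pos": TCP position; "orientation": TCP orientation; "ft_force": force on the tool from outside, world axes, zero at the start; "torque": the same for the moment, N m; "grip_width": finger opening in m; "finger_force": force on a finger pad.
Only numpy, scipy, OpenCV 4.12 (cv2) and the standard library are available. Lean on these libraries where they do the work, as an engineer would, in place of code of your own. Each camera call takes 0.05 s, during which the arm holds its last target. There are 200 camera calls.

## Working session

There is one attempt and no reset: what is moved stays moved. The work goes in short steps, each a Python script; the robot and the scene stay as the last script left them, time stands still between calls to the robot, and variables do not carry over. Pictures are saved under pics/ and viewed, at most 10 in all, crops included, and the job is handed in when it is done.

```bash
mkdir -p pics; ls; cat > h.py <<'E'
from cell import r
import numpy as np, cv2
def save(cam,name):
    im=r.read_camera(cam); cv2.imwrite('pics/'+name,im[:,:,::-1]); return im
E
python3 - <<'E'
from h import *
for c in("scene","top"):
    save(c,c+"0.png")
    k=r.calibration(c); print(c,{a:np.round(np.array(k[a]),3).tolist() for a in k})
    for n in("wedge","thin_wedge","gap","stake"):
        print(n,[(np.round(d["extent"]).tolist(),round(d["confidence"],2)) for d in r.find_in(n,c)],[(np.round(d["at"],1).tolist(),round(d["confidence"],2)) for d in r.place_of(n,c)])
print(r.state()["t"],r.state()["orientation"],r.state()["ft_force"])
E
```

```text
pics
scene {'fx': 570.252, 'fy': 570.252, 'cx': 302.62, 'cy': 237.658, 'D': [-0.104, 0.0, 0.0, 0.0, 0.0], 'T': [[0.212, 0.757, -0.618, 1.171], [0.977, -0.171, 0.126, -0.121], [-0.01, -0.631, -0.776, 0.918], [0.0, 0.0, 0.0, 1.0]]}
wedge [([210.0, 236.0, 236.0, 298.0], 0.86), ([204.0, 192.0, 229.0, 235.0], 0.84), ([142.0, 313.0, 181.0, 364.0], 0.73)] [([230.4, 290.4], 0.96), ([174.2, 367.1], 0.9), ([239.1, 350.5], 0.77), ([273.6, 222.0], 0.76), ([222.2, 248.3], 0.55)]
thin_wedge [([139.0, 250.0, 160.0, 310.0], 0.58)] [([159.4, 303.4], 0.9)]
gap [([344.0, 203.0, 441.0, 278.0], 0.62)] [([381.6, 223.9], 0.67)]Traceback (most recent call last):
  File "<stdin>", line 6, in <module>
ValueError: it knows: gap, thin_wedge, wedge
```

```bash
python3 - <<'E'
from h import *
for c in("top",):
    save(c,c+"0.png")
    k=r.calibration(c); print(c,{a:np.round(np.array(k[a]),3).tolist() for a in k})
    for n in("wedge","thin_wedge","gap"):
        print(n,[(np.round(d["extent"]).tolist(),round(d["confidence"],2)) for d in r.find_in(n,c)],[(np.round(d["at"],1).tolist(),round(d["confidence"],2)) for d in r.place_of(n,c)])
print(r.state()["t"],r.state()["orientation"],r.state()["ft_force"])
E
```

```text
top {'fx': 615.126, 'fy': 615.126, 'cx': 319.438, 'cy': 237.564, 'D': [-0.057, 0.0, 0.0, 0.0, 0.0], 'T': [[-0.087, -0.971, 0.223, 0.282], [-0.996, 0.085, -0.017, 0.0], [-0.002, -0.223, -0.975, 1.225], [0.0, 0.0, 0.0, 1.0]]}
wedge [([376.0, 208.0, 401.0, 242.0], 0.94), ([364.0, 149.0, 398.0, 191.0], 0.92), ([426.0, 139.0, 456.0, 182.0], 0.89), ([374.0, 276.0, 403.0, 307.0], 0.87), ([319.0, 311.0, 354.0, 335.0], 0.66)] [([428.9, 174.3], 0.91), ([383.0, 297.8], 0.61), ([381.6, 239.0], 0.59)]
thin_wedge [([445.0, 205.0, 464.0, 236.0], 0.68)] [([449.0, 233.2], 0.9)]
gap [([166.0, 237.0, 262.0, 301.0], 0.87)] [([228.7, 259.4], 0.63)]
0.75 [1.65278863e-05 1.98588461e-01 9.80082966e-01 5.68780604e-05] [ 0.46814556 -0.33129654  0.22048328]
```

View pics/scene0.png

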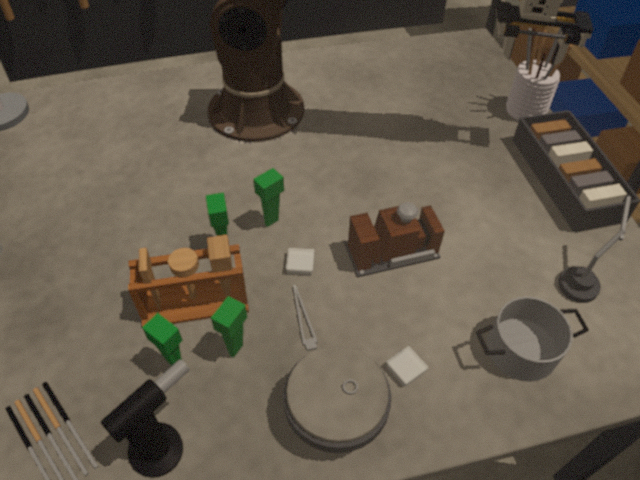

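View pics/top0.png

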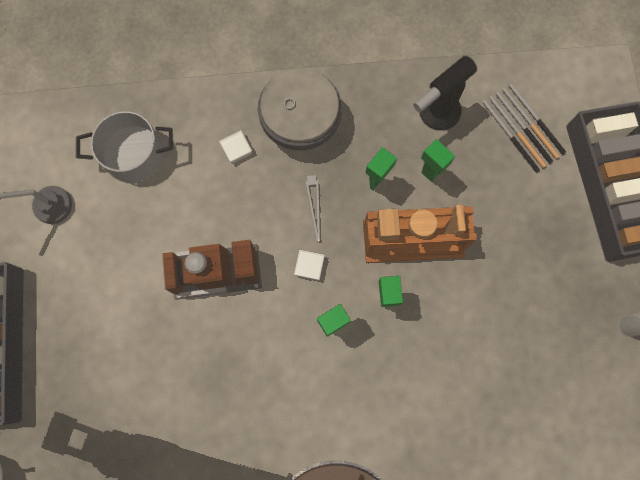

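The scene shows four green look-alikes, at top-view px (380,165), (437,158), (391,291) and (334,320). The rack holds pale pieces at (389,224), a thick block; (423,222), the round punch; and (460,219), the thin wedge. The one at (389,224) fits: it is pale, in the rack and has a square thick head. I'll confirm it in an enlarged crop along with the holder.

```bash
python3 - <<'E'
from h import *
t=cv2.imread('pics/top0.png');s=cv2.imread('pics/scene0.png')
f=lambda im,x,y,w,h:cv2.resize(im[y:y+h,x:x+w],None,fx=800/w/2,fy=800/w/2,interpolation=cv2.INTER_CUBIC)
# each crop 130x97 -> 400x298
c=lambda im,x,y:cv2.resize(im[y:y+96,x:x+128],(400,300),interpolation=cv2.INTER_CUBIC)
o=np.vstack([np.hstack([c(t,355,185),c(t,150,220)]),np.hstack([c(s,125,228),c(s,335,190)])])
cv2.imwrite('pics/crop.png',o)
E
```

```text
(no output)
```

View pics/crop.png

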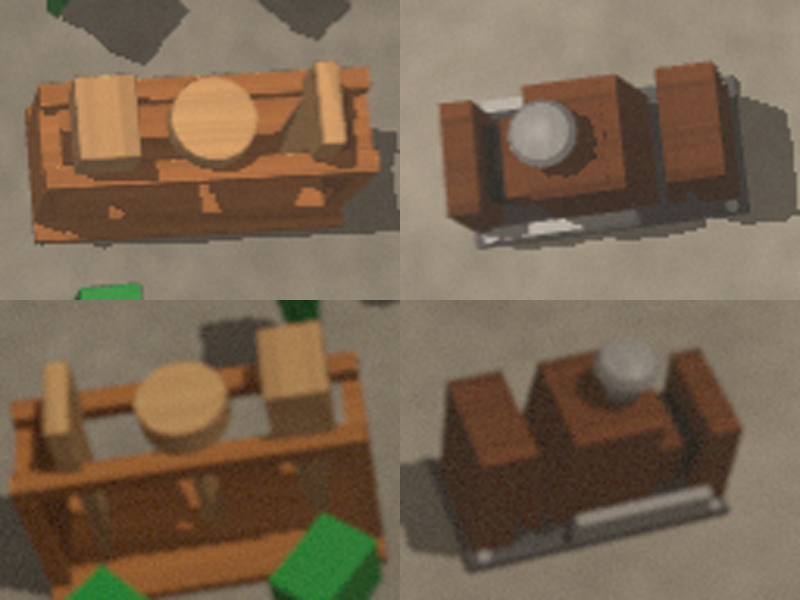

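The crop confirms it: the pale square head at crop (107,118) is the thick wedge, the round punch is beside it, and the thin wedge is at the far end. The holder's gap lies between the foot edge (617..628) and the fixed block edge (655..669). Next I'll triangulate the corners.

```bash
cat >> h.py <<'E'
from scipy.optimize import least_squares
K={c:r.calibration(c) for c in("top","scene")}
def proj(c,P):
    k=K[c];T=np.linalg.inv(np.array(k["T"]))
    A=np.array([[k["fx"],0,k["cx"]],[0,k["fy"],k["cy"]],[0,0,1]])
    return cv2.projectPoints(np.atleast_2d(P).astype(float),cv2.Rodrigues(T[:3,:3])[0],T[:3,3],A,np.array(k["D"]))[0][:,0]
def tri(a,b):
    s=least_squares(lambda p:np.r_[proj("top",p)[0]-a,proj("scene",p)[0]-b],[.5,0,.1]); return s.x,np.abs(s.fun).max()
def rect(p,w,l):  # p=x,y,z,yaw ; corners, w along local x, l along local y
    c,s=np.cos(p[3]),np.sin(p[3]); q=np.array([[-w,-l],[w,-l],[w,l],[-w,l]])/2
    return np.c_[q@np.array([[c,s],[-s,c]])+p[:2],np.full(4,p[2])]
E
python3 - <<'E'
from h import *
up=lambda a,x,y,ox,oy:(np.array(a)-[ox,oy]+.5)/3.125-.5+[x,y]
def run(tc,sc,to,so,w,l):
    t=up(tc,*to);s=up(sc,*so)
    for a,b in zip(t,s):
        p,e=tri(a,b);print(np.round(p,4),round(e,2))
    f=lambda p:np.r_[(proj("top",rect(p,w,l))-t).ravel(),(proj("scene",rect(p,w,l))-s).ravel()]
    P=[tri(a,b)[0] for a,b in zip(t,s)];m=np.mean(P,0)
    d=P[1]-P[0];o=least_squares(f,[*m,np.arctan2(d[1],d[0])],x_scale=[.01,.01,.01,.1])
    print("fit",np.round(o.x,4),np.abs(o.fun).max())
# local x toward +world y; order (-,-),(+,-),(+,+),(-,+); local y = toward -world x
run([(137,74),(78,76),(76,161),(139,158)],[(268,396),(328,385),(320,323),(257,333)],(355,185,0,0),(125,228,0,300),.036,.050)
# gap: fixed edge (-x), foot edge (+x)
run([(655,68),(617,76),(628,190),(669,197)],[(538,455),(572,447),(540,365),(498,372)],(150,220,400,0),(335,190,400,300),.024,.070)
E
```

```text
[ 0.5694 -0.1617  0.1514] 2.19
[ 0.5707 -0.1281  0.1532] 1.71
[ 0.5218 -0.1246  0.1471] 0.36
[ 0.5205 -0.1607  0.1465] 0.62
fit [ 0.5456 -0.1438  0.1495  1.5231] 2.5904694793708245
[0.5484 0.1488 0.0925] 0.82
[0.5457 0.1717 0.0908] 0.51
[0.4764 0.171  0.0885] 1.63
[0.4709 0.1467 0.0821] 1.17
fit [0.5104 0.1596 0.0886 1.6016] 3.293616578678666
```

```bash
python3 - <<'E'
from h import *
up=lambda a,x,y,ox,oy:(np.array(a)-[ox,oy]+.5)/3.125-.5+[x,y]
def run(n,tc,sc,to,so,w,l,z):
    t=up(tc,*to);s=up(sc,*so)
    for c in("top","scene","both"):
        f=lambda p:np.r_[(proj("top",rect([p[0],p[1],z,p[2]],w,l))-t).ravel()*(c!="scene"),(proj("scene",rect([p[0],p[1],z,p[2]],w,l))-s).ravel()*(c!="top")]
        o=least_squares(f,[.52,0.,1.57],x_scale=[.01,.01,.1]);print(n,c,np.round(o.x,4),np.round(o.fun,1).tolist())
    return rect([*o.x[:2],z,o.x[2]],w,l)
A=run("w",[(137,74),(78,76),(76,161),(139,158)],[(268,396),(328,385),(320,323),(257,333)],(355,185,0,0),(125,228,0,300),.036,.050,.152)
B=run("g",[(655,68),(617,76),(628,190),(669,197)],[(538,455),(572,447),(540,365),(498,372)],(150,220,400,0),(335,190,400,300),.024,.070,.095)
o=[]
for c,of in(("top",[(355,185),(150,220)]),("scene",[(125,228),(335,190)])):
    im=cv2.imread(f'pics/{c}0.png');row=[]
    for (x,y),R in zip(of,(A,B)):
        q=cv2.resize(im[y:y+96,x:x+128],(400,300),interpolation=cv2.INTER_CUBIC)
        p=((proj(c,R)-[x,y]+.5)*3.125-.5).round().astype(int)
        cv2.polylines(q,[p.reshape(-1,1,2)],True,(255,255,0),1);row.append(q)
    o.append(np.hstack(row))
cv2.imwrite('pics/ov.png',np.vstack(o))
E
```

```text
w top [ 0.5449 -0.1456  1.4806] [0.2, 0.4, -0.8, -0.3, 0.3, -0.6, 0.3, 0.4, -0.0, -0.0, -0.0, 0.0, -0.0, -0.0, -0.0, -0.0]
w scene [ 0.5479 -0.1418  1.5676] [-0.0, -0.0, -0.0, -0.0, -0.0, -0.0, -0.0, -0.0, -0.8, 1.2, 1.2, 1.1, -0.0, -1.4, -0.4, -1.1]
w both [ 0.5461 -0.1436  1.5231] [-1.6, -0.5, -2.6, -0.4, -0.2, -0.7, -0.4, -0.5, -2.7, 0.3, -0.7, 0.9, -0.5, -1.7, -0.9, -2.1]
g top [0.5087 0.1568 1.6044] [0.6, 1.7, 0.1, 0.7, -0.2, 0.7, -0.5, -3.0, -0.0, -0.0, -0.0, -0.0, -0.0, -0.0, -0.0, -0.0]
g scene [0.5157 0.1594 1.5946] [-0.0, -0.0, -0.0, -0.0, -0.0, -0.0, -0.0, -0.0, -0.6, 0.4, 0.8, 0.5, -0.9, -0.5, 0.7, -0.5]
g both [0.5115 0.1584 1.6009] [-0.2, 0.3, -0.7, -0.8, -1.2, -0.8, -1.5, -4.5, -1.6, -1.2, -0.3, -1.2, -2.1, -2.0, -0.5, -1.9]
```

View pics/ov.png

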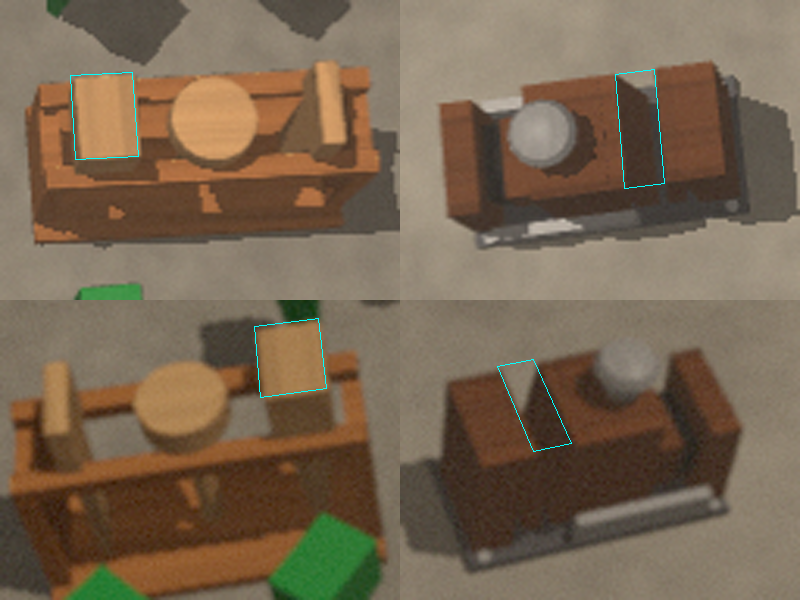

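The overlays sit on the head and on the gap mouth within about 1 px. Measured heights are 0.150 and 0.089, against 0.152 and 0.095 in the text. Now to grasp.

```bash
cat >> h.py <<'E'
from scipy.spatial.transform import Rotation as Ro
def down(yaw,flip=0):
    yaw+=np.pi*flip; x=np.array([np.cos(yaw),np.sin(yaw),0]); z=np.array([0,0,-1.])
    return np.roll(Ro.from_matrix(np.c_[x,np.cross(z,x),z]).as_quat(),1)
WY,GY=1.525,1.597; W=np.array([.546,-.1436]); G=np.array([.5115,.1584])
def st(m=""):
    s=r.state(); print(m,round(s["t"],2),np.round(s["tool_pos"],4),np.round(s["ft_force"],1),"w",round(s["grip_width"],4),s["finger_force"])
E
python3 - <<'E'
from h import *
for f in(0,1):
    print(f,*[None if q is None else np.round(q,2) for q in(r.ik([*W,.25],down(WY,f)),r.ik([*W,.118],down(WY,f)),r.ik([*G,.35],down(GY,f)),r.ik([*G,.13],down(GY,f)))])
F=min((0,1),key=lambda f:9e9 if r.ik([*W,.3],down(WY,f)) is None else abs(r.ik([*W,.3],down(WY,f))[6]))
print(F); open('F','w').write(str(F))
r.move_gripper(.092)
r.move_linear([*r.state()["tool_pos"][:2],.3],v=.25)
r.reach([*W,.26],down(WY,F)); st()
r.move_linear([*W,.118],v=.12); st("down")
r.move_gripper(.03,force=25); st("grip")
r.move_linear([*W,.25],v=.1); st("lift")
E
```

```text
0 [-0.46  0.37  0.86  1.7  -0.3   1.21  0.44] [-0.4   0.52  0.81  1.87 -0.46  0.95  0.58] [-0.82  0.2   0.52  1.58 -0.1   1.39 -0.26] [-0.76  0.39  0.49  1.91 -0.23  0.89 -0.14]
1 [-0.61  0.48  1.16  1.71 -0.46  1.26 -2.53] [-0.57  0.67  1.15  1.88 -0.71  1.07 -2.31] [ 0.36  0.37 -1.06  1.49  0.33  1.47  2.46] [-0.25  0.38 -0.2   1.87  0.09  0.9   2.68]
0
 4.26 [ 0.5464 -0.1425  0.2599] [-0.3  0.6 -0. ] w 0.0917 0.0
down 5.59 [ 0.5465 -0.1438  0.1187] [-0.2  0.7 -0.5] w 0.0918 0.0
grip 6.33 [ 0.5461 -0.1436  0.118 ] [-0.4  0.4  0.9] w 0.0496 24.983851611614227
lift 7.8 [ 0.5457 -0.1434  0.2494] [-0.6  0.8 -0.5] w 0.0497 24.984512329101562
```

```bash
python3 - <<'E'
from h import *
r.move_linear([*W,.28],v=.2)
r.move_linear([*G,.28],down(GY,0),v=.15)
r.move_linear([*G,.215],v=.1); r.dwell(.3); st()
o=[]
for c,(x,y) in(("top",(150,200)),("scene",(335,160))):
    im=save(c,c+"1.png")[:,:,::-1]
    print(c,[(np.round(d["at"],1).tolist(),round(d["confidence"],2)) for n in("gap","wedge") for d in r.place_of(n,c)])
    q=cv2.resize(im[y:y+150,x:x+128],(400,469),interpolation=cv2.INTER_CUBIC)
    tp=.215-.101
    for R in(rect([*G,.095,GY],.024,.07),rect([*G,tp,GY],.008,.03),rect([*G,tp+.095,GY],.036,.05)):
        p=((proj(c,R)-[x,y]+.5)*3.125-.5).round().astype(int)
        cv2.polylines(q,[p.reshape(-1,1,2)],True,(255,255,0),1)
    o.append(q)
cv2.imwrite('pics/hold.png',np.hstack(o))
E
```

```text
11.38 [0.5117 0.1585 0.2154] [ 0.5 -0.6 -1.4] w 0.0498 24.984586536884308
top [([229.0, 259.2], 0.87), ([429.3, 176.4], 0.94), ([331.2, 326.4], 0.87), ([381.4, 297.5], 0.65), ([373.3, 184.9], 0.6)]
scene [([377.0, 220.6], 0.87), ([381.4, 214.9], 0.51), ([222.9, 246.8], 0.79), ([178.1, 365.7], 0.7), ([272.8, 221.9], 0.62), ([381.2, 213.9], 0.58)]
```

View pics/hold.png

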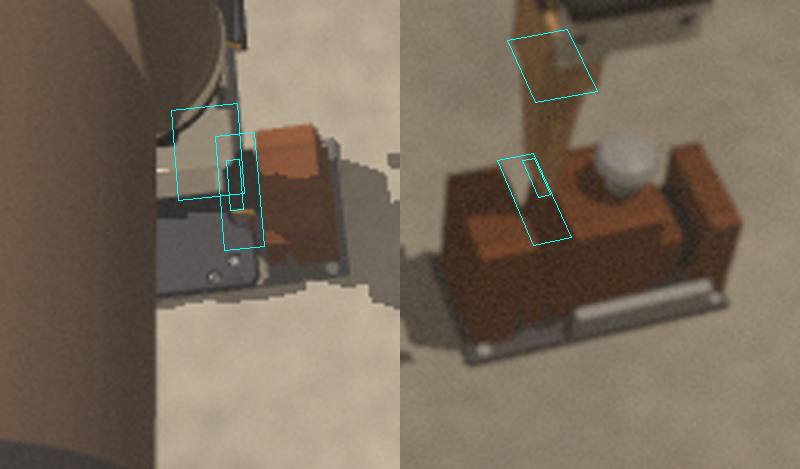

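```bash
python3 - <<'E'
from h import *
im=cv2.imread('pics/scene1.png');x,y,k=355,150,7
im=cv2.convertScaleAbs(im[y:y+80,x:x+55],alpha=1.6)
q=cv2.resize(im,None,fx=k,fy=k,interpolation=cv2.INTER_CUBIC);q2=q.copy()
tp=.215-.101
f=lambda R:((proj("scene",R)-[x,y]+.5)*k-.5).round().astype(int)
a=f(rect([*G,tp,GY],.008,.03));b=f(rect([*G,tp+.095,GY],.031,.03));c=f(rect([*G,tp+.095,GY],.036,.05))
for p in(a,b,c):cv2.polylines(q2,[p.reshape(-1,1,2)],True,(255,255,0),1)
for u,v in zip(a,b):cv2.line(q2,tuple(map(int,u)),tuple(map(int,v)),(255,255,0),1)
cv2.polylines(q2,[f(rect([*G,.095,GY],.024,.07)).reshape(-1,1,2)],True,(0,255,0),1)
cv2.imwrite('pics/big.png',np.hstack([q,q2]))
E
```

```text
(no output)
```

View pics/big.png

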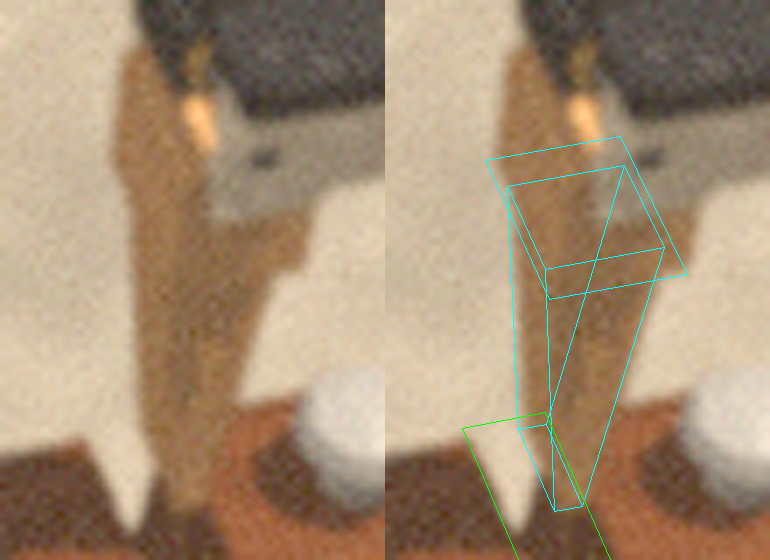

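The zoom shows the thick wedge's blade hanging tip down at about (190,510). It and the gap are shifted the same 1–1.5 px relative to the model, so they are aligned to well under 1 mm. Now I'll lower with force watch and release.

```bash
python3 - <<'E'
from h import *
r.move_linear([*G,.165],v=.08); r.dwell(.2); f0=np.array(r.state()["ft_force"]); st("base")
z=.165
while z>.139:
    z-=.003; r.move_linear([*G,z],v=.05)
    d=np.array(r.state()["ft_force"])-f0; print(round(z,3),np.round(d,1))
    if np.abs(d).max()>4: break
r.move_gripper(.07); r.dwell(.5); st("open")
r.move_gripper(.092)
r.move_linear([*G,.26],v=.12); st("up")
o=[]
im=save("scene","scene2.png")[:,:,::-1]
cv2.imwrite('pics/rel.png',cv2.resize(im[140:290,325:465],None,fx=4,fy=4,interpolation=cv2.INTER_CUBIC))
E
```

```text
base 12.65 [0.5118 0.1585 0.1655] [ 0.2 -0.4 -0.9] w 0.0494 24.984690248966217
0.162 [-1.   0.1  0.3]
0.159 [-0.4 -0.1  0.3]
0.156 [ 0.3  0.3 -0.4]
0.153 [0.3 0.1 0.1]
0.15 [ 0.2  0.3 -0.5]
0.147 [ 0.1  1.5 -0.1]
0.144 [ 0.2 -0.5  0.2]
0.141 [ 0.1  0.6 -1.2]
0.138 [ 0.6  1.8 -0.2]
open 15.97 [0.5115 0.1584 0.138 ] [-0.1  0.1  0.9] w 0.0702 0.0
up 17.73 [0.511  0.1584 0.2593] [ 0.5  0.1 -0.2] w 0.0915 0.0
```

View pics/rel.png

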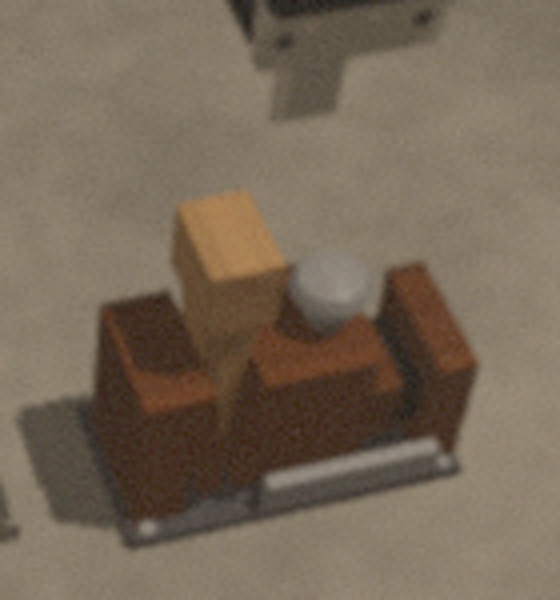

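The wedge stands upright in the gap, let go, with its head at crop (230,240). Next: press it.

```bash
python3 - <<'E'
from h import *
r.move_gripper(0.0,force=20); r.move_linear([*G,.175],v=.1); r.dwell(.2); f0=r.state()["ft_force"][2]; st("base")
z=.175
while z>.138:
    z-=.0015; r.move_linear([*G,z],v=.03)
    s=r.state(); d=s["ft_force"][2]-f0; print(round(z,4),round(s["tool_pos"][2],4),round(d,1),end=" | ")
    if abs(d)>32: break
r.dwell(.3); st("end")
E
```

```text
base 20.43 [0.5118 0.1585 0.1755] [0.7 0.3 1. ] w 0.0009 0.0
0.1735 0.1735 -0.7 | 0.172 0.1719 -1.1 | 0.1705 0.1704 -1.7 | 0.169 0.1689 -1.4 | 0.1675 0.1674 -1.0 | 0.166 0.1659 0.2 | 0.1645 0.1644 -0.7 | 0.163 0.1629 -2.0 | 0.1615 0.1614 -0.8 | 0.16 0.1599 -0.8 | 0.1585 0.1584 -1.2 | 0.157 0.1569 0.0 | 0.1555 0.1554 -1.7 | 0.154 0.1539 -0.2 | 0.1525 0.1524 -0.8 | 0.151 0.1509 -0.9 | 0.1495 0.1494 -0.6 | 0.148 0.1479 -1.5 | 0.1465 0.1464 -0.3 | 0.145 0.1449 -1.4 | 0.1435 0.1434 -1.4 | 0.142 0.1419 -0.8 | 0.1405 0.1406 -0.5 | 0.139 0.1391 1.5 | 0.1375 0.1376 1.9 | end 26.98 [0.5117 0.1586 0.1376] [0.9 2.5 3.9] w 0.0004 2.163346005108906
```

```bash
python3 - <<'E'
from h import *
im=save("scene","scene3.png")[:,:,::-1]
cv2.imwrite('pics/press.png',cv2.resize(im[140:290,325:465],None,fx=4,fy=4,interpolation=cv2.INTER_CUBIC))
E
```

```text
(no output)
```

View pics/press.png

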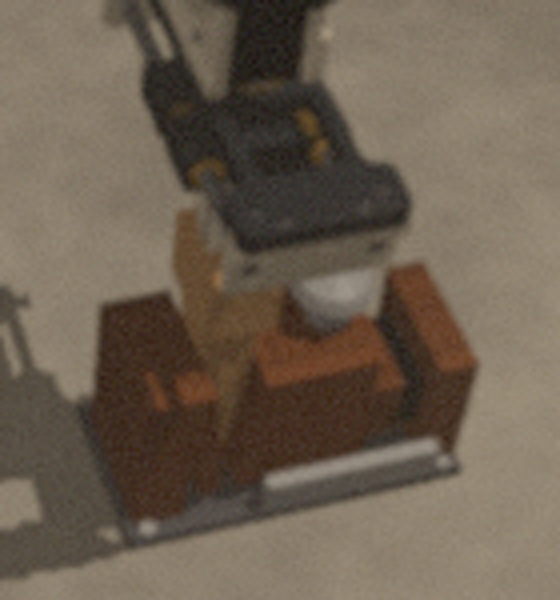

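```bash
python3 - <<'E'
from h import *
s=(np.array([(180,207),(247,192),(288,268),(215,280)])+.5)/4-.5+[325,140]
for xx in(.5115,.5157,.52):
    # corner order -> rect: (-,+),(+,+),(+,-),(-,-)  local y = -world x
    f=lambda p:(proj("scene",rect([xx,p[0],p[1],GY],.036,.05)[[3,2,1,0]])-s).ravel()
    o=least_squares(f,[.158,.16],x_scale=.01);print(xx,np.round(o.x,4),np.round(o.fun,1))
st()
E
```

```text
0.5115 [0.1625 0.1615] [-0.6 -0.6  1.2 -0.3  0.2  0.2 -0.7  0.8]
0.5157 [0.1607 0.1663] [-0.7 -0.7  1.2 -0.4  0.2  0.2 -0.7  0.9]
0.52 [0.1588 0.1712] [-0.8 -0.7  1.3 -0.5  0.3  0.3 -0.7  1. ]
 27.02 [0.5117 0.1586 0.1376] [0.7 2.3 4.3] w -0.0 2.2072750082588755
```

```bash
python3 - <<'E'
from h import *
pr=lambda P:np.round((proj("scene",P)-[325,140]+.5)*4-.5).tolist()
print("body",pr(rect([.5117,.1586,.2036,GY],.075,.19)))
for z in(.165,.147,.1376): print(z,pr(rect([.5135,.1615,z,GY],.036,.05)), "shoulder",pr(rect([.5135,.1615,z-.04,GY],.036,.05)))
for q,m in(("scene2",""),("scene3","")):
    pass
a=cv2.imread('pics/scene2.png')[180:235,360:420];b=cv2.imread('pics/scene3.png')[180:235,360:420]
f=lambda i:cv2.resize(cv2.convertScaleAbs(i,alpha=1.7),None,fx=6.6,fy=6.6,interpolation=cv2.INTER_CUBIC)
cv2.imwrite('pics/cmp.png',np.hstack([f(a),f(b)]))
E
```

```text
body [[222.0, 349.0], [393.0, 315.0], [243.0, 18.0], [89.0, 44.0]]
0.165 [[212.0, 282.0], [289.0, 267.0], [252.0, 189.0], [177.0, 203.0]] shoulder [[204.0, 340.0], [279.0, 326.0], [243.0, 248.0], [171.0, 262.0]]
0.147 [[209.0, 308.0], [284.0, 294.0], [248.0, 216.0], [174.0, 230.0]] shoulder [[201.0, 365.0], [274.0, 351.0], [239.0, 273.0], [168.0, 287.0]]
0.1376 [[207.0, 322.0], [282.0, 307.0], [246.0, 230.0], [173.0, 243.0]] shoulder [[199.0, 378.0], [272.0, 364.0], [237.0, 287.0], [166.0, 300.0]]
```

View pics/cmp.png

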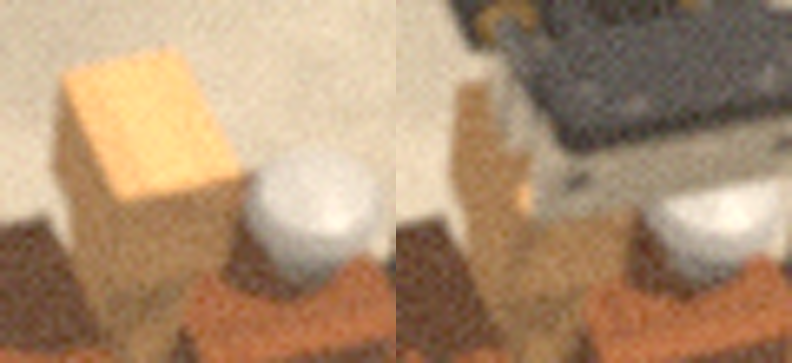

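```bash
python3 - <<'E'
from h import *
pr=lambda P:np.round((proj("scene",P)-[325,140]+.5)*4-.5).tolist()
for L in(.19,.13,.1):
  print("rel",L,pr(rect([.511,.1584,.3253,GY],.075,L))[:2],"press",pr(rect([.5117,.1586,.2036,GY],.075,L))[:2])
print(Ro.from_quat(np.roll(r.state()["orientation"],-1)).as_matrix().round(3).tolist(),np.round(r.state()["joint_torque"],1),r.state()["torque"])
E
```

```text
rel 0.19 [[252.0, 135.0], [440.0, 101.0]] press [[222.0, 349.0], [393.0, 315.0]]
rel 0.13 [[226.0, 81.0], [411.0, 48.0]] press [[199.0, 296.0], [367.0, 263.0]]
rel 0.1 [[213.0, 54.0], [396.0, 23.0]] press [[188.0, 270.0], [354.0, 238.0]]
[[-0.026, 1.0, 0.0], [1.0, 0.026, 0.0], [0.0, 0.0, -1.0]] [  1.4 -47.6  11.7 -23.    0.9   0.5  -0. ] [ 0.67307283 -0.24093787 -0.0392709 ]
```

Tool and head are in contact at reported z of about 0.139, with force rising. The head still stands near 0.162, so the real fingertips sit about 25 mm above the reported TCP; the gripper body shows the same upward offset in both pictures. Wedge travel is therefore only starting, and I'll keep pressing under force control.

```bash
python3 - <<'E'
from h import *
f0=1.0; z=.1376
while z>.112:
    z-=.001; r.move_linear([*G,z],v=.03)
    s=r.state(); d=s["ft_force"]; print(round(z,4),round(s["tool_pos"][2],4),np.round(d,1),end=" | ")
    if d[2]>33 or np.abs(d[:2]).max()>25: break
r.dwell(.3); st("end")
im=save("scene","scene4.png")
E
```

```text
0.1366 0.1368 [0.6 3.5 5.9] | 0.1356 0.1358 [1.5 3.9 6.6] | 0.1346 0.1349 [0.9 3.7 7.4] | 0.1336 0.1339 [0.2 4.5 6.9] | 0.1326 0.133 [0.5 4.5 7.2] | 0.1316 0.132 [-0.4  4.6  7.2] | 0.1306 0.1311 [-0.4  4.8  7.8] | 0.1296 0.1301 [1.1 4.8 7.6] | 0.1286 0.1292 [0.4 5.3 8.5] | 0.1276 0.1282 [-0.5  5.6  8.2] | 0.1266 0.1273 [0.6 6.5 9.1] | 0.1256 0.1264 [0.1 7.  9.9] | 0.1246 0.1254 [-0.7  7.4 10.8] | 0.1236 0.1245 [ 0.1  6.3 11.1] | 0.1226 0.1236 [-0.8  8.4 13. ] | 0.1216 0.1231 [-1.8  7.6 18.9] | 0.1206 0.1227 [-3.9  8.2 26.1] | 0.1196 0.1223 [-4.9  7.  34.8] | end 31.82 [0.5134 0.1606 0.1224] [-5.8  7.  34.2] w 0.0007 17.02582525089383
```

It drove about 17 mm at 6–13 N and then stopped hard at about 34 N, as described. I'll retreat and check.

```bash
python3 - <<'E'
from h import *
p=r.state()["tool_pos"]
r.move_linear([p[0],p[1],.16],v=.08); r.move_linear([*G,.26],v=.15)
im=save("scene","scene5.png")[:,:,::-1]; r.dwell(.3); st()
a=cv2.imread('pics/scene2.png')[170:270,335:455];b=im[170:270,335:455]
f=lambda i:cv2.resize(cv2.convertScaleAbs(i,alpha=1.5),None,fx=3.3,fy=3.3,interpolation=cv2.INTER_CUBIC)
cv2.imwrite('pics/fin.png',np.hstack([f(a),f(b)]))
E
```

```text
33.7 [0.5113 0.1583 0.2596] [0.5 0.5 0.3] w 0.0007 0.0
```

View pics/fin.png

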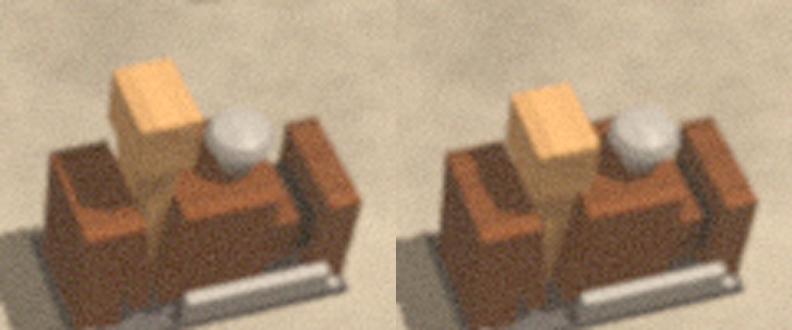

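The head has moved from (155,95) to (553,120), about 17 mm lower. The wedge is upright and the stake has shifted toward its stop, with the arm clear. Handing in.

```bash
python3 -c "
from cell import r
print(r.sign_off())"
```

```text
the job is handed in; nothing more can be done
None
```

The thick wedge is driven about 17 mm down to a hard stop in the gap and stands upright with the arm clear; the thin wedge was not touched, and the job was handed in at about 34 s (no verdict was returned).

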